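Hang the ioniser heads on the live rail and re-arm it

ROBOT

A 7-joint arm with a two-finger parallel gripper is mounted at the origin on a cart in front of the work surface, level with it; the furniture and walls round the work are solid. World frame = base frame: x ahead of the robot, y to its left, z up, the work surface at z = 0. Lengths are in m, angles in degrees, forces in N, time in s.
With the tool pointing down it reaches from about 0.4 to 0.75 m from the base axis. Payload 19.5 kg.
Tool frame: the origin (TCP) lies at the very end of the fingers, on their centre line; the grasp point (between the pads) lies 19 mm behind it; z points along the fingers, x is the direction in which the jaws open and shut, and the axes are right-handed (so a half turn about z gives the same grasp; the last joint's range is limited). The gripper opens to 85 mm and grips with 20 to 120 N. Pads are 22 mm wide; open, the fingers measure 114 mm over their backs; the gripper's body (76 mm by 85 mm) begins 54 mm behind the grasp point. The pads swing forward as they close: fully open they stand 13 mm farther back than shut.
Start: joints at [-78.192, 40.479, -1.581, 85.061, 1.261, 54.483, -4.326], TCP at [0.141, 0.557, 0.231] pointing down, gripper open.
Joint ranges: [-155.06, 155.06], [-18.47, 123.98], [-90, 86.84], [0, 140.48], [-83.41, 263.41], [0, 116], [-161.91, 161.91]. Speed limits (degrees/s): [108.29, 108.29, 147.25, 147.25, 172.46, 172.46, 172.46].

INTERFACE

Orientations are given as a 3x3 rotation matrix whose columns are the frame's x, y, z axes.
In Python, from bench import monitor, snapshot, r gives the robot as it stands.
- The arm moves only by the tool step_arm, never from a script. Its argument "increments" is one flat list of numbers, 7 for each row, row after row: the closure in counts, from 0 (fully open) to 255 (shut), then the shift along the world's x, y, z in m, then the turn, a rotation vector about the world's x, y, z in rad. A call has exactly 8 rows; each row is the pose to reach, as a shift and turn from the pose commanded when the call began; what a row does not reach only later rows make up. A row lasts 1/8 s, in which the tool goes at most 62.5 mm and 10.7 degrees, less where a joint would pass 70% of its speed; a pose out of reach is approached as far as the arm can. A call with a gripper value outside its range is refused whole. The fingers move at their own pace and stop on an object; "grip_force" is the grip in N (left out, the last holds). Time passes only in rows, so rows that repeat a pose let the fingers close, or fill a call up. It gives the time, the measured TCP pose, the force and the opening at its end, in the units of the state.
- monitor.get_obs(): the state, without advancing time (a new reading comes with each control period).
- snapshot(name): name is "scene" or "top" or "wrist"; returns a dict with "img" (420x560x3 uint8, red, green, blue), "vertical_fov" (degrees; the focal length in pixels is half the picture's height over the tangent of half this angle, whatever the lens; pixels are square), "cx", "cy" (the principal point, pixels), "R" (3x3) and "t" (3): a world point X has camera coordinates R X + t. Camera axes: x right, y down, z forward; pixel columns grow to the right and rows downward; lengths in m; the calibration is good to about 2 mm. The wrist camera is an equidistant fisheye: a pixel r from the principal point sees the ray r / f radians off the axis. A picture is of the moment at which its call begins. There is no depth.
- r.job_done(): hands the job in, once; it reports no verdict.
The state is a dict: "t": time; "joints": joint angles; "joint_velocities": joint speeds; "joint_torque": joint torques, N m; "ee_pos": TCP position; "eef_rot": TCP orientation; "wrist_force": force on the tool from outside, world axes, zero at the start; "torque": the same for the moment, N m; "gripper_width": finger opening in m.
Only numpy, scipy, OpenCV 4.12 (cv2) and the standard library are available. Lean on these libraries where they do the work, as an engineer would, in place of code of your own. Each camera call takes 0.05 s, during which the arm holds its last target. There are 200 camera calls.

TASK

The static-eliminator rail is still live: lift the hinged guard on the supply box and flip the toggle beneath it to off before any head goes on. Then hang every ioniser head standing on the table on the rail, each on its own stud: slip the big hole of its keyhole over the stud head and slide it fully down so that it locks behind the head. When all of them hang, flip the toggle back on, close the guard fully and let go.

Things in the scene. Friction and masses are not known exactly. Their poses are not given: they have to be found in the camera images.
- rail: fixed upright aluminium board, 270 wide (its y) x 121 mm high, 14 mm thick; origin at the foot of its front face, midway; front towards its -x (the robot). Three headed studs stand out of the front along its -x, 78 mm apart. 45 mm up, midway between studs and 39 mm outside the outer ones, 8 mm pins stand out 6 mm; they keep a hung head from swinging (3 mm play)
- stud_1 (a point): stud at the rail's left end (+y as seen from the robot), on its axis 4 mm in front of the board, 105 mm up. Each stud: shank 8 mm diameter and 8 mm long, then a head of 18 mm diameter, 6 mm thick (ends 14 mm off the board). Axes as rail
- stud_2 (a point): the same, middle stud
- stud_3 (a point): the same, right stud
- head_1: loose ioniser head, 0.35 kg, 55 deep (x) x 64 wide (y) x 150 mm high, standing on the table. 2 or 3 of the heads are there. Origin under its foot's centre, z up, grille to its -x. Housing x -25..+20, z 0..42 mm; steel keyhole plate behind it (x 20..25, 60 wide) up to z 104; flange z 104..109; on it the black grip post at x = y = 0: 18 (x) x 26 (y) mm, z 109..150
- head_2: the same as head_1. A hung head has its axes parallel to the rail's, plate against the board, the shank at the upper end of its slot, its foot 21 mm above the table (43 mm at entry, when the big hole is level with the stud)
- head_3: the same as head_1
- head_1_key (a point): on head_1: mid-thickness of the plate, where the shank's axis lies when locked (x 22.5, y 0, z 84 mm in the head's frame; axes as the head's). The keyhole, on the plate's middle line: big hole 24 mm across, its centre 22 mm below this point (z 62); from it a slot 12 mm wide runs up and ends at z 88
- head_2_key (a point): the same on head_2
- head_3_key (a point): the same on head_3
- supply: fixed grey supply box, 120 (x) x 80 (y) x 92 mm high; origin under its centre; its -x end looks to the robot
- toggle (a joint): toggle lever, hinged about the box's x axis at point toggle_pivot; 0 rad = off, leaning 0.45 rad to the box's +y (left); 0.9 rad = on, leaning 0.45 rad to its -y (right). It stays where it is left; about 1 N at the tip moves it
- toggle_pivot (a point): foot of the lever on the box's top, 92 mm up; the lever is a 9 mm bar with a 12 mm ball tip, the ball's centre 34 mm from here
- guard (a joint): the guard: a channel-shaped hinged cover over the toggle, 52 mm wide, its top 132 mm above the table when shut. 0 rad = shut, up to 1.75 rad = thrown back; it stays where it is left (about 0.7 N at the tab moves it)
- guard_tab (a point): on the guard's pull tab, a tongue 14 wide (box's y) x 7 mm thick sticking out 36 mm from the guard's front edge (along the box's -x when shut); this point is 28 mm from that edge, 8 mm short of the tongue's end, 129 mm above the table when shut. Axes turn with the guard
- guard_hinge (a point): middle of the guard's hinge axis (along the box's y), at the rear of the box's top, 96 mm up; 109 mm from guard_tab (104 mm in front and 34 mm up when shut)

How it is judged (in metres and radians):
On the way, in this order (a step that is already met when the one before it is completed fails the run):
1. the guard is lifted clear of the toggle (value of joint guard above 1 rad), for 0.1 s.
2. the toggle is off, with no head on the rail yet (value of joint toggle below 0.15 rad and not (distance between head_1_key and stud_1 below 0.006 m or distance between head_1_key and stud_2 below 0.006 m or distance between head_1_key and stud_3 below 0.006 m) and not (distance between head_2_key and stud_1 below 0.006 m or distance between head_2_key and stud_2 below 0.006 m or distance between head_2_key and stud_3 below 0.006 m) and not (distance between head_3_key and stud_1 below 0.006 m or distance between head_3_key and stud_2 below 0.006 m or distance between head_3_key and stud_3 below 0.006 m)), for 0.1 s.
3. every head hangs locked on a stud and is let go, the toggle still off (value of joint toggle below 0.15 rad and (distance between head_1_key and stud_1 below 0.006 m or distance between head_1_key and stud_2 below 0.006 m or distance between head_1_key and stud_3 below 0.006 m) and (distance between head_2_key and stud_1 below 0.006 m or distance between head_2_key and stud_2 below 0.006 m or distance between head_2_key and stud_3 below 0.006 m) and (distance between head_3_key and stud_1 below 0.006 m or distance between head_3_key and stud_2 below 0.006 m or distance between head_3_key and stud_3 below 0.006 m) and angle between each of head_1, head_2, head_3's own z axis and vertical below 0.25 rad and contact force between the fingers and head_1 below 0.1 N and contact force between the fingers and head_2 below 0.1 N and contact force between the fingers and head_3 below 0.1 N), for 0.2 s.
4. the toggle is on again, all heads still hanging (value of joint toggle above 0.75 rad and (distance between head_1_key and stud_1 below 0.006 m or distance between head_1_key and stud_2 below 0.006 m or distance between head_1_key and stud_3 below 0.006 m) and (distance between head_2_key and stud_1 below 0.006 m or distance between head_2_key and stud_2 below 0.006 m or distance between head_2_key and stud_3 below 0.006 m) and (distance between head_3_key and stud_1 below 0.006 m or distance between head_3_key and stud_2 below 0.006 m or distance between head_3_key and stud_3 below 0.006 m)), for 0.1 s.
At the end, for the whole second after the job is handed in: each head that is there hangs at rest within 0.25 rad of upright, its key point within 6 mm of a stud point; toggle above 0.75 rad (on); guard below 0.1 rad (shut) (all of step 4 and value of joint guard below 0.1 rad and angle between each of head_1, head_2, head_3's own z axis and vertical below 0.25 rad and linear speed of each of head_1, head_2, head_3 below 0.02 m/s); the robot touches nothing.
Of head_1, head_2, head_3 only 2 to 3 are there at a start; the rules pass over those that are not, and their reading is None.
At some moment in a run one of head_1, head_2, head_3 may be knocked a few centimetres aside while the robot is not near it.
Once in a run the grip may slacken for a moment while it holds something.
It also fails if it takes over 210 s, if anything falls off the work surface, if the arm or the gripper's body presses on something with over 40 N, if the wrist force passes 120 N, or if a joint passes its speed limit or range.

## Working session

There is one attempt and no reset: what is moved stays moved. The work goes in short steps, Python scripts to look and compute and a tool call to move; the robot and the scene stay as the last step left them, time stands still between calls to the robot, and variables do not carry over. Pictures are saved under pics/ and viewed, about 12 in all and at most 16, crops included, and the job is handed in when it is done.

Besides the shell and the picture viewer there is one more tool, called after "Call:" as a command line: name --argument value ..., lists and objects as JSON in quotes. step_arm: Moves the arm, as the interface text tells. Its arguments: {"type":"object","properties":{"increments":{"type":"array","items":{"type":"number"}},"grip_force":{"type":"number"}},"required":["increments"]}

```bash
mkdir -p pics; ls; cat > h.py <<'E'
import numpy as np, cv2
from bench import monitor, snapshot, r
def snap(n,name):
    s=snapshot(n); cv2.imwrite(f'pics/{name}.png',s['img'][:,:,::-1]); np.savez(f'pics/{name}.npz',**s); return s
def load(name): return dict(np.load(f'pics/{name}.npz'))
def ray(s,u,v,fish=False):
    f=210/np.tan(np.radians(s['vertical_fov'])/2)
    a=np.array([u-s['cx'],v-s['cy']],float)
    if fish:
        rr=np.hypot(*a); th=rr/f; d=np.r_[a/max(rr,1e-9)*np.sin(th),np.cos(th)]
    else: d=np.r_[a/f,1]
    R=s['R']; c=-R.T@s['t']; d=R.T@d; return c,d/np.linalg.norm(d)
def onz(s,u,v,z,fish=False):
    c,d=ray(s,u,v,fish); return c+d*(z-c[2])/d[2]
def tri(*L):
    A=0;b=0
    for c,d in L:
        P=np.eye(3)-np.outer(d,d); A=A+P; b=b+P@c
    X=np.linalg.solve(A,b); return X,[np.linalg.norm((np.eye(3)-np.outer(d,d))@(X-c)) for c,d in L]
def proj(s,X,fish=False):
    f=210/np.tan(np.radians(s['vertical_fov'])/2)
    p=s['R']@np.asarray(X)+s['t']
    if fish:
        q=np.hypot(p[0],p[1]); th=np.arctan2(q,p[2]); return s['cx']+p[0]/q*th*f, s['cy']+p[1]/q*th*f
    return s['cx']+f*p[0]/p[2], s['cy']+f*p[1]/p[2]
E
python3 - <<'E'
from h import *
o=monitor.get_obs(); print({k:np.round(v,3).tolist() for k,v in o.items()})
for n in ['scene','top','wrist']:
    s=snap(n,n+'0'); print(n,s['vertical_fov'],s['cx'],s['cy'],np.round(-s['R'].T@s['t'],3),np.round(s['R'],2).tolist())
a=cv2.imread('pics/scene0.png');b=cv2.imread('pics/top0.png')
E
```

```text
pics
{'t': 0.0, 'joints': [-78.192, 40.514, -1.583, 85.085, 1.261, 54.481, -4.323], 'joint_velocities': [0.028, -0.062, 0.084, 0.026, -0.041, 0.023, 0.06], 'joint_torque': [0.001, -88.321, 1.235, -23.616, 0.017, 0.007, -0.0], 'ee_pos': [0.141, 0.557, 0.231], 'eef_rot': [[0.245, 0.969, -0.0], [0.969, -0.245, -0.001], [-0.001, 0.0, -1.0]], 'wrist_force': [0.328, -0.632, -0.22], 'torque': [0.015, -0.0, -0.008], 'gripper_width': 0.085}
scene 57.76453834319746 281.53307408124505 205.23817288914987 [ 0.101 -0.644  0.651] [[0.73, -0.68, 0.02], [-0.45, -0.5, -0.74], [0.52, 0.53, -0.67]]
top 53.66816790269587 275.94106672949704 212.3255590425944 [ 0.361 -0.196  0.929] [[0.02, -1.0, -0.01], [-0.98, -0.02, -0.19], [0.19, 0.01, -0.98]]
wrist 65.70646984690485 280.4585406975747 207.73213792364103 [0.065 0.576 0.373] [[0.25, 0.97, -0.0], [0.92, -0.23, 0.3], [0.29, -0.08, -0.95]]
```

View pics/scene0.png

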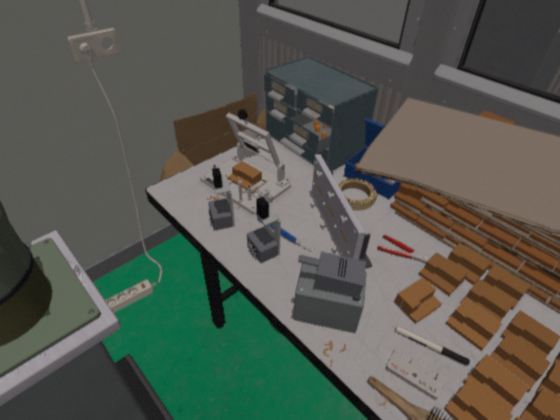

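View pics/top0.png

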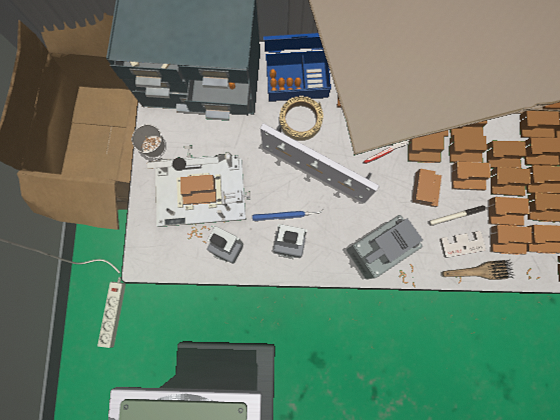

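The scene has two heads (top view about (224,245) and (289,240)), the rail from (262,130) to (375,195) and the supply at (383,247). I'll enlarge both views to measure.

```bash
python3 - <<'E'
from h import *
a=cv2.imread('pics/top0.png')[115:285,195:435]; cv2.imwrite('pics/topc.png',cv2.resize(a,None,fx=3.3,fy=3.3,interpolation=cv2.INTER_CUBIC))
a=cv2.imread('pics/scene0.png')[155:335,200:380]; cv2.imwrite('pics/scc.png',cv2.resize(a,None,fx=3.3,fy=3.3,interpolation=cv2.INTER_CUBIC))
E
```

```text
(no output)
```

View pics/topc.png

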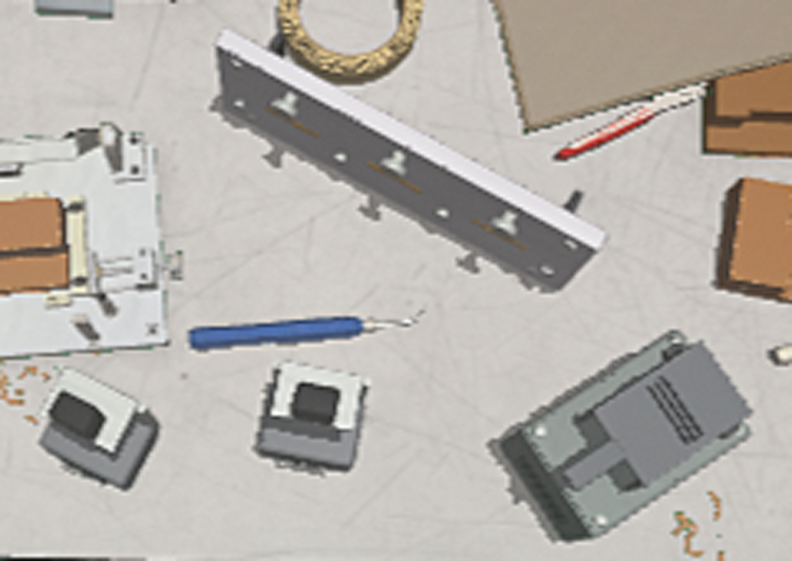

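View pics/scc.png

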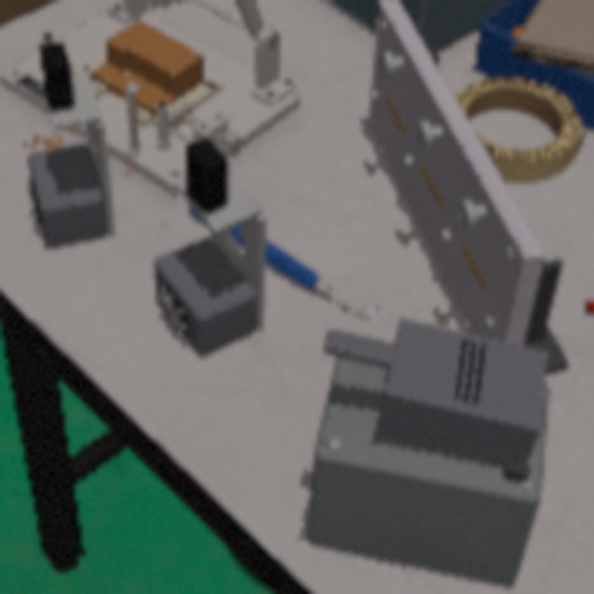

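```bash
python3 - <<'E'
from h import *
T=load('top0');S=load('scene0')
ft=lambda x,y:((x+.5)/3.3-.5+195,(y+.5)/3.3-.5+115)
fs=lambda x,y:((x+.5)/3.3-.5+200,(y+.5)/3.3-.5+155)
p=lambda x,y,z:np.round(onz(T,*ft(x,y),z),4)
L=p(217,44,.121);R=p(593,252,.121);print('rail',L,R,np.linalg.norm(L-R),np.degrees(np.arctan2(*(L-R)[[1,0]])))
print('back',p(230,30,.121),p(607,238,.121))
for n,a,b in [('s1',(289,102),(395,60)),('s2',(395,162),(433,129)),('s3',(508,223),(476,211))]:
    print(n,*tri(ray(T,*ft(*a)),ray(S,*fs(*b))))
q=[p(*c,.092) for c in [(517,432),(603,533),(750,430),(678,332)]]
print('sup',q,[np.linalg.norm(q[i]-q[i-1]) for i in range(4)],np.mean(q,0))
g=[p(*c,.132) for c in [(560,470),(573,486),(593,425),(632,478),(748,412),(697,342)]];print('guard',g)
print('tab',tri(ray(T,*ft(567,477)),ray(S,*fs(328,340))))
for n,a,b in [('A',(72,410),(53,40)),('B',(315,398),(205,148))]:
    print(n,*tri(ray(T,*ft(*a)),ray(S,*fs(*b))), p(*a,.15))
# plate flange corner / post masks
for n,c in [('A',[(77,368),(157,412),(115,452),(45,405)]),('B',[(275,365),(369,370),(360,428),(262,423)])]:
    print(n,'flange',[p(*x,.109) for x in c])
E
```

```text
rail [ 0.6925 -0.1479  0.121 ] [ 0.5638 -0.3798  0.121 ] 0.26521934318597506 60.97057532339027
back [ 0.702  -0.1558  0.121 ] [ 0.5727 -0.3884  0.121 ]
s1 [ 0.6595444  -0.19405725  0.11077619] [np.float64(0.0005445737383976041), np.float64(0.0005445737383972957)]
s2 [ 0.62260111 -0.26139875  0.11016472] [np.float64(0.0013958688386312337), np.float64(0.0013958688386311619)]
s3 [ 0.58467804 -0.33108103  0.1093856 ] [np.float64(0.0008917560521368998), np.float64(0.0008917560521369357)]
sup [array([ 0.4567, -0.3377,  0.092 ]), array([ 0.3968, -0.3889,  0.092 ]), array([ 0.4612, -0.4798,  0.092 ]), array([ 0.5212, -0.4379,  0.092 ])] [np.float64(0.11916496968488685), np.float64(0.07880006345175113), np.float64(0.11140094254538423), np.float64(0.07318203331419536)] [ 0.458975 -0.411075  0.092   ]
guard [array([ 0.4306, -0.3556,  0.132 ]), array([ 0.4215, -0.3629,  0.132 ]), array([ 0.4572, -0.3752,  0.132 ]), array([ 0.4269, -0.3971,  0.132 ]), array([ 0.4669, -0.4655,  0.132 ]), array([ 0.5078, -0.4373,  0.132 ])]
tab (array([ 0.4261801, -0.3584536,  0.1372588]), [np.float64(3.8055222305507296e-05), np.float64(3.805522230556125e-05)])
A [ 0.45542642 -0.07557402  0.16263627] [np.float64(0.0002009848782569375), np.float64(0.00020098487825708243)] [ 0.4568 -0.0735  0.15  ]
B [ 0.46663335 -0.21256548  0.15301452] [np.float64(0.00013825351251885574), np.float64(0.00013825351251875502)] [ 0.4669 -0.2126  0.15  ]
A flange [array([ 0.4875, -0.0688,  0.109 ]), array([ 0.4618, -0.1184,  0.109 ]), array([ 0.4371, -0.0941,  0.109 ]), array([ 0.4645, -0.0506,  0.109 ])]
B flange [array([ 0.4921, -0.1888,  0.109 ]), array([ 0.4903, -0.2458,  0.109 ]), array([ 0.455 , -0.2408,  0.109 ]), array([ 0.4566, -0.1818,  0.109 ])]
```

The top crop shows head A's post at about (72,410), head B's at (315,398), the studs at (289,102), (395,162) and (508,223), and the guard tab tip at (567,477). The scene crop agrees, and the guard is shut. That's enough to start moving towards the tab.

Call:
step_arm --increments '[0, 0.04, -0.05, 0.01, 0, 0, -0.09, 0, 0.08, -0.1, 0.02, 0, 0, -0.18, 0, 0.12, -0.15, 0.03, 0, 0, -0.27, 0, 0.16, -0.2, 0.04, 0, 0, -0.36, 0, 0.2, -0.25, 0.05, 0, 0, -0.45, 0, 0.24, -0.3, 0.05, 0, 0, -0.54, 0, 0.28, -0.35, 0.05, 0, 0, -0.63, 0, 0.32, -0.4, 0.05, 0, 0, -0.72]' --grip_force 30

```text
t: 1.15
ee_pos: [0.452, 0.1682, 0.2813]
eef_rot: [[0.825, 0.565, 0.0], [0.565, -0.825, 0.0], [0.0, -0.0, -1.0]]
wrist_force: [0.8, 1.8, 0.7]
gripper_width: 0.0855
```

Call:
step_arm --increments '[0, 0, -0.06, 0, 0, 0, 0, 0, 0, -0.12, 0, 0, 0, 0, 0, 0, -0.18, 0, 0, 0, 0, 0, 0, -0.24, 0, 0, 0, 0, 0, 0, -0.3, 0, 0, 0, 0, 0, -0.01, -0.36, 0, 0, 0, 0, 0, -0.02, -0.42, -0.01, 0, 0, 0, 0, -0.03, -0.48, -0.03, 0, 0, 0]'

```text
t: 2.15
ee_pos: [0.4209, -0.3107, 0.2517]
eef_rot: [[0.824, 0.567, 0.001], [0.567, -0.824, -0.0], [0.001, 0.001, -1.0]]
wrist_force: [1.6, 0.3, -0.2]
gripper_width: 0.0855
```

Wrist view for a closer look at the tab.

```bash
python3 - <<'E'
from h import *
s=snap('wrist','w1'); o=monitor.get_obs(); print(o['ee_pos'],o['joints'],-s['R'].T@s['t'])
for X in [(.4306,-.3656,.132),(.426,-.3585,.132),o['ee_pos']]: print(proj(s,X,True))
a=s['img'][:,:,::-1]; cv2.imwrite('pics/w1b.png',cv2.resize(a,None,fx=1.4,fy=1.4,interpolation=cv2.INTER_CUBIC))
E
```

```text
[ 0.41710562 -0.31787019  0.2489999 ] [30.14330342 35.12356742  6.41663449 94.11201963 -4.4222403  51.0841105
 72.29379817] [ 0.37593486 -0.24743947  0.39365583]
(np.float64(255.79570442016743), np.float64(255.44703882744042))
(np.float64(255.78276125383806), np.float64(246.88312796348424))
(np.float64(268.47839945365536), np.float64(273.8378843758375))
```

View pics/w1b.png

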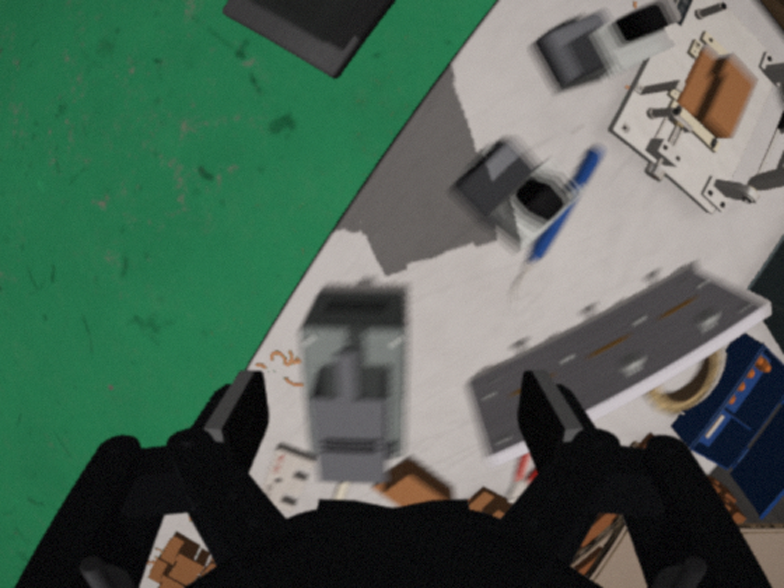

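Call:
step_arm --increments '[0, 0, -0.01, -0.02, 0, 0, 0, 0, 0, -0.02, -0.04, 0, 0, 0, 0, 0, -0.03, -0.06, 0, 0, 0, 0, 0, -0.04, -0.06, 0, 0, 0, 0, 0, -0.04, -0.06, 0, 0, 0, 0, 0, -0.04, -0.06, 0, 0, 0, 0, 0, -0.04, -0.06, 0, 0, 0, 0, 0, -0.04, -0.06, 0, 0, 0]'

```text
t: 3.2
ee_pos: [0.4214, -0.3485, 0.192]
eef_rot: [[0.823, 0.567, 0.0], [0.567, -0.823, -0.0], [0.0, 0.0, -1.0]]
wrist_force: [0.6, -0.5, 0.3]
gripper_width: 0.0857
```

```bash
python3 - <<'E'
from h import *
s=snap('wrist','w2'); o=monitor.get_obs(); print(o['ee_pos'],o['eef_rot'],o['joints'],-s['R'].T@s['t'])
for X in [(.4306,-.3656,.132),(.426,-.3585,.132),o['ee_pos']]: print(proj(s,X,True))
a=s['img'][180:360,180:400,::-1]; cv2.imwrite('pics/w2b.png',cv2.resize(a,None,fx=3,fy=3,interpolation=cv2.INTER_CUBIC))
E
```

```text
[ 0.42133479 -0.34849997  0.19191529] [[ 8.23499496e-01  5.67316999e-01  5.92889428e-05]
 [ 5.67317001e-01 -8.23499486e-01 -1.30132541e-04]
 [-2.50019888e-05  1.40799707e-04 -9.99999990e-01]] [33.54973641 41.10749926  5.09940869 94.30368639 -4.75241371 44.79276793
 75.33577156] [ 0.37655183 -0.28527287  0.33402136]
(np.float64(278.9619653180687), np.float64(252.82220469241065))
(np.float64(279.2933711131746), np.float64(241.5731360343383))
(np.float64(282.5490449639009), np.float64(269.8141927424442))
```

View pics/w2b.png

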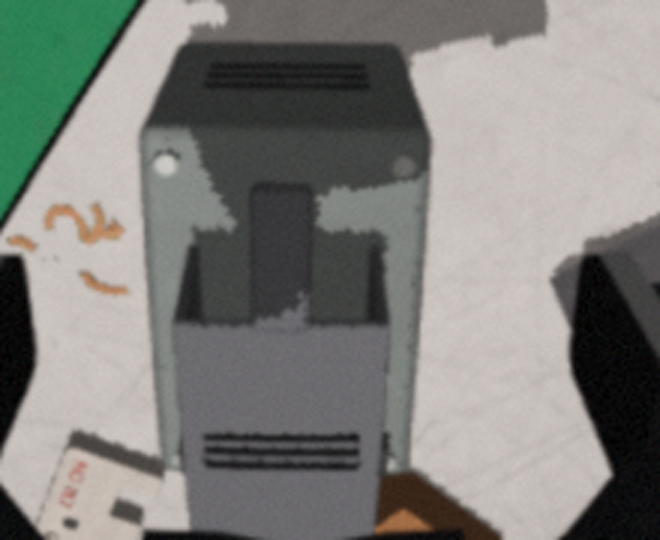

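```bash
python3 - <<'E'
from h import *
s=load('w2')
f=lambda x,y:((x+.5)/3-.5+180,(y+.5)/3-.5+180)
p=lambda x,y,z=.132:onz(s,*f(x,y),z,True)
t=p(281,184);b=p(281,320);print(t,b,np.linalg.norm(t-b),np.degrees(np.arctan2(*(b-t)[[1,0]])))
print('tab pt',b+(t-b)*28/36)
c=[p(145,128,.092),p(430,135,.092),p(408,470,.092)];print('box',c,np.linalg.norm(c[0]-c[1]),np.degrees(np.arctan2(*(c[1]-c[0])[[1,0]])))
g=[p(177,322),p(387,322)];print(g,np.linalg.norm(g[0]-g[1]),np.degrees(np.arctan2(*(g[1]-g[0])[[1,0]])))
E
```

```text
[ 0.42244186 -0.36044101  0.132     ] [ 0.44254967 -0.39020335  0.132     ] 0.03591825627763126 -55.95655012690696
tab pt [ 0.42691026 -0.36705486  0.132     ]
box [array([ 0.39262686, -0.38264909,  0.092     ]), array([ 0.45630731, -0.34115403,  0.092     ]), array([ 0.52108604, -0.43586405,  0.092     ])] 0.0760068444967137 33.08882487849307
[array([ 0.42229714, -0.40528686,  0.132     ]), array([ 0.46402567, -0.37629383,  0.132     ])] 0.05081206419679285 34.791619813607944
```

The tab point measures (0.427,-0.367) and the box yaw about -55.5°. I'll descend and pinch the tab by its sides.

Call:
step_arm --increments '[0, 0.0055, -0.0185, -0.02, 0, 0, 0, 0, 0.0055, -0.0185, -0.04, 0, 0, 0, 0, 0.0055, -0.0185, -0.06, 0, 0, 0, 0, 0.0055, -0.0185, -0.08, 0, 0, 0, 0, 0.0055, -0.0185, -0.08, 0, 0, 0, 150, 0.0055, -0.0185, -0.08, 0, 0, 0, 255, 0.0055, -0.0185, -0.08, 0, 0, 0, 255, 0.0055, -0.0185, -0.08, 0, 0, 0]' --grip_force 25

```text
t: 4.25
ee_pos: [0.4269, -0.3673, 0.1122]
eef_rot: [[0.824, 0.567, 0.0], [0.567, -0.824, -0.0], [0.0, 0.001, -1.0]]
wrist_force: [-0.5, -0.7, -0.2]
gripper_width: 0.0322
```

Call:
step_arm --increments '[255, 0, 0, 0, 0, 0, 0, 255, 0, 0, 0, 0, 0, 0, 255, 0, 0, 0, 0, 0, 0, 255, 0, 0, 0, 0, 0, 0, 255, 0, 0, 0, 0, 0, 0, 255, 0, 0, 0, 0, 0, 0, 255, 0, 0, 0, 0, 0, 0, 255, 0, 0, 0, 0, 0, 0]'

```text
t: 5.25
ee_pos: [0.4276, -0.3665, 0.1119]
eef_rot: [[0.823, 0.568, 0.001], [0.568, -0.823, 0.001], [0.001, 0.0, -1.0]]
wrist_force: [3.8, 3.7, 0.2]
gripper_width: 0.0133
```

Gripped (13 mm). Now I'll swing the guard up along its arc.

Call:
step_arm --increments '[255, 0.003, -0.0044, 0.0133, 0, 0, 0, 255, 0.007, -0.0102, 0.0257, 0, 0, 0, 255, 0.0118, -0.0172, 0.0372, 0, 0, 0, 255, 0.0175, -0.0255, 0.0474, 0, 0, 0, 255, 0.0239, -0.0348, 0.0563, 0, 0, 0, 255, 0.0308, -0.0449, 0.0636, 0, 0, 0, 255, 0.0383, -0.0558, 0.0692, 0, 0, 0, 255, 0.0461, -0.0671, 0.073, 0, 0, 0]'

```text
t: 6.25
ee_pos: [0.4731, -0.4337, 0.1844]
eef_rot: [[0.823, 0.567, -0.001], [0.567, -0.823, 0.002], [0.0, -0.002, -1.0]]
wrist_force: [2.1, 3.2, -11.4]
gripper_width: 0.0136
```

Call:
step_arm --increments '[255, 0.004, -0.0058, 0.0015, 0, 0, 0, 255, 0.008, -0.0117, 0.0021, 0, 0, 0, 255, 0.012, -0.0175, 0.0025, 0, 0, 0, 255, 0.0161, -0.0235, 0.0022, 0, 0, 0, 255, 0.02, -0.029, 0.0015, 0, 0, 0, 255, 0.0236, -0.0344, 0.0007, 0, 0, 0, 255, 0.0299, -0.0436, -0.0019, 0, 0, 0, 255, 0.0299, -0.0436, -0.0019, 0, 0, 0]'

```text
t: 7.25
ee_pos: [0.5031, -0.4781, 0.1826]
eef_rot: [[0.824, 0.567, 0.0], [0.567, -0.824, -0.0], [0.0, 0.0, -1.0]]
wrist_force: [1.5, 3.0, -3.8]
gripper_width: 0.0135
```

Call:
step_arm --increments '[0, 0, 0, 0, 0, 0, 0, 0, 0, 0, 0, 0, 0, 0, 0, 0, 0, 0.01, 0, 0, 0, 0, 0, 0, 0.04, 0, 0, 0, 0, 0, 0, 0.08, 0, 0, 0, 0, -0.02, 0.04, 0.08, 0, 0, 0, 0, -0.05, 0.08, 0.08, 0, 0, 0, 0, -0.07, 0.12, 0.08, 0, 0, 0]'

```text
t: 8.25
ee_pos: [0.4314, -0.3569, 0.2639]
eef_rot: [[0.824, 0.567, 0.001], [0.567, -0.824, -0.001], [0.0, 0.001, -1.0]]
wrist_force: [1.3, -0.4, 0.5]
gripper_width: 0.0853
```

Call:
step_arm --increments '[255, 0, 0, 0, 0, 0, 0, 255, 0, 0, 0, 0, 0, 0, 255, 0, 0, 0, 0, 0, 0, 255, 0, 0, 0, 0, 0, 0, 255, 0, 0, 0, 0, 0, 0, 255, 0, 0, 0, 0, 0, 0, 255, 0, 0, 0, 0, 0, 0, 255, 0, 0, 0, 0, 0, 0]'

```text
t: 9.25
ee_pos: [0.4328, -0.3579, 0.2628]
eef_rot: [[0.824, 0.567, -0.0], [0.567, -0.824, -0.0], [-0.0, -0.0, -1.0]]
wrist_force: [-0.1, 0.6, -0.9]
gripper_width: -0.0001
```

```bash
python3 - <<'E'
from h import *
s=snap('wrist','w3'); o=monitor.get_obs(); print(o['ee_pos'],o['joints'],o['gripper_width'])
t=snap('scene','sc3'); 
a=s['img'][130:400,130:450,::-1]; b=t['img'][220:350,270:400,::-1]
A=cv2.resize(a,None,fx=1.5,fy=1.5,interpolation=cv2.INTER_CUBIC); B=cv2.resize(b,(312,312),interpolation=cv2.INTER_CUBIC)
c=np.zeros((405,792,3),np.uint8); c[:,:480]=A; c[:312,480:]=B; cv2.imwrite('pics/w3b.png',c)
E
```

```text
[ 0.43277355 -0.35787038  0.26284166] [33.42158876 37.49285467  5.64888609 85.17725787 -4.06371249 57.52967343
 74.64358441] -0.00017410998775694114
```

View pics/w3b.png

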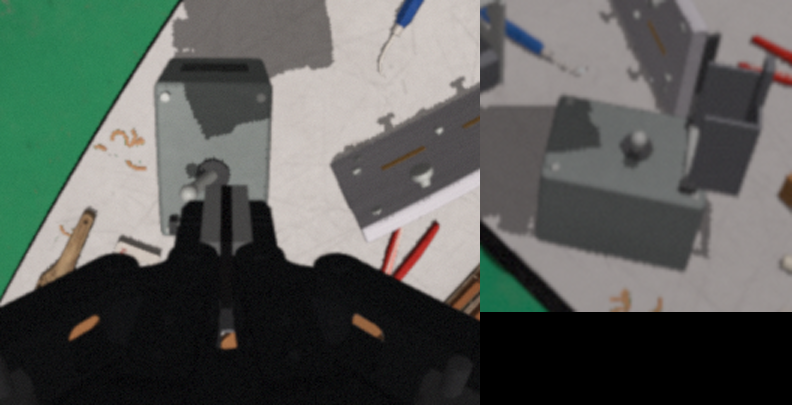

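```bash
python3 - <<'E'
from h import *
s=load('w3');t=load('sc3')
f=lambda x,y:((x+.5)/1.5-.5+130,(y+.5)/1.5-.5+130)
g=lambda x,y:((x-480+.5)/2.4-.5+270,(y+.5)/2.4-.5+220)
print('ball',onz(s,*f(187,196),.1226,True),tri(ray(s,*f(187,196),True),ray(t,*g(640,137))))
print('pivot',onz(s,*f(213,172),.092,True),onz(t,*g(636,151),.092))
X=np.array([.566,-.824,0]);Y=np.array([.824,.566,0])
b=onz(s,*f(187,196),.1226,True);b[2]=0;print(b-np.array([.4276,-.3665,0]), (b-[.4276,-.3665,0])@X,(b-[.4276,-.3665,0])@Y)
E
```

```text
ball [ 0.448565   -0.42729704  0.1226    ] (array([ 0.44833403, -0.42536474,  0.12801559]), [np.float64(0.0010267988974821), np.float64(0.0010267988974822213)])
pivot [ 0.45988877 -0.41528269  0.092     ] [ 0.46135564 -0.41705702  0.092     ]
[ 0.020965   -0.06079704  0.        ] 0.061962946531680885 -0.017135966038795518
```

The ball leans to the box's -y side, so the toggle is on, and the guard stands open. I'll go down on the -y side and push it towards +y.

Call:
step_arm --increments '[255, -0.011, -0.04, -0.02, 0, 0, 0, 255, -0.011, -0.087, -0.04, 0, 0, 0, 255, -0.011, -0.087, -0.08, 0, 0, 0, 255, -0.011, -0.087, -0.12, 0, 0, 0, 255, -0.011, -0.087, -0.149, 0, 0, 0, 255, -0.011, -0.087, -0.149, 0, 0, 0, 255, -0.005, -0.083, -0.149, 0, 0, 0, 255, 0.001, -0.079, -0.149, 0, 0, 0]'

```text
t: 10.35
ee_pos: [0.4348, -0.4368, 0.1152]
eef_rot: [[0.824, 0.567, 0.001], [0.567, -0.824, -0.001], [0.001, 0.002, -1.0]]
wrist_force: [0.0, 1.5, 0.4]
gripper_width: 0.0002
```

Call:
step_arm --increments '[255, 0.0025, 0.0017, 0, 0, 0, 0, 255, 0.005, 0.0034, 0, 0, 0, 0, 255, 0.0075, 0.0051, 0, 0, 0, 0, 255, 0.01, 0.0068, 0, 0, 0, 0, 255, 0.0125, 0.0085, 0, 0, 0, 0, 255, 0.015, 0.0102, 0, 0, 0, 0, 255, 0.0175, 0.0119, 0, 0, 0, 0, 255, 0.0175, 0.0119, 0, 0, 0, 0]'

```text
t: 11.35
ee_pos: [0.4515, -0.4247, 0.1138]
eef_rot: [[0.823, 0.567, -0.0], [0.567, -0.823, 0.0], [0.0, -0.0, -1.0]]
wrist_force: [0.4, -0.4, 0.5]
gripper_width: 0.0005
```

Call:
step_arm --increments '[255, 0.0015, 0.001, 0, 0, 0, 0, 255, 0.003, 0.002, 0, 0, 0, 0, 255, 0.0045, 0.003, 0, 0, 0, 0, 255, 0.005, 0.0035, 0, 0, 0, 0, 255, 0.005, 0.0035, 0, 0, 0, 0, 255, 0.005, 0.0035, 0, 0, 0, 0, 255, 0.005, 0.0035, 0, 0, 0, 0, 255, 0.005, 0.0035, 0, 0, 0, 0]'

```text
t: 12.35
ee_pos: [0.4563, -0.4214, 0.1138]
eef_rot: [[0.824, 0.567, -0.0], [0.567, -0.824, -0.0], [-0.0, -0.0, -1.0]]
wrist_force: [0.6, -0.8, -0.1]
gripper_width: 0.0001
```

```bash
python3 - <<'E'
from h import *
s=snap('wrist','w4');t=snap('scene','sc4'); print(monitor.get_obs()['wrist_force'])
a=s['img'][180:330,190:340,::-1]; b=t['img'][220:350,270:400,::-1]
cv2.imwrite('pics/w4b.png',np.hstack([cv2.resize(x,(390,390),interpolation=cv2.INTER_CUBIC) for x in (a,b)]))
E
```

```text
[-0.14176787 -0.91765647 -0.78561954]
```

View pics/w4b.png

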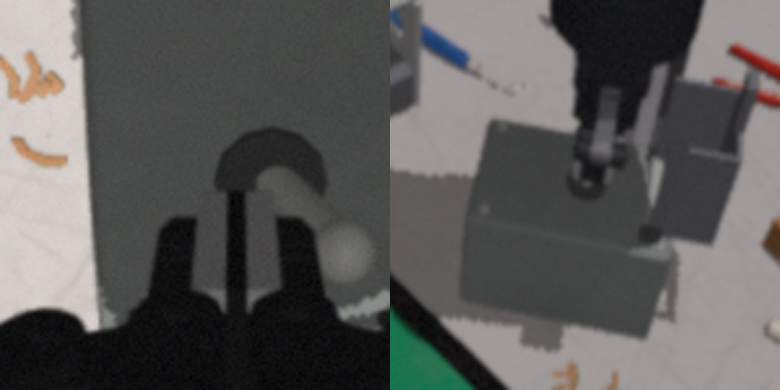

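The toggle now leans to +y, with the ball at (347,252) in the left crop. Working out its angle.

```bash
python3 - <<'E'
from h import *
s=load('w4')
f=lambda x,y:((x+.5)/2.6-.5+190,(y+.5)/2.6-.5+180)
b=onz(s,*f(347,252),.1226,True); p=onz(s,*f(271,182),.0935,True)
Y=np.array([.824,.566,0]);print(b,p,(b-[.4616,-.4178,0])@Y,(b-p)@Y, (p-[.4616,-.4178,0])@Y)
E
```

```text
[ 0.4714278  -0.40986676  0.1226    ] [ 0.46057907 -0.41657753  0.0935    ] 0.012588322055272896 0.012737651615172641 -0.00014932955989974407
```

Call:
step_arm --increments '[255, 0.001, 0.0007, 0, 0, 0, 0, 255, 0.002, 0.0014, 0, 0, 0, 0, 255, 0.0025, 0.0017, 0, 0, 0, 0, 255, 0.0025, 0.0017, 0, 0, 0, 0, 255, 0.0025, 0.0017, 0, 0, 0, 0, 255, 0.0025, 0.0017, 0, 0, 0, 0, 255, 0.0025, 0.0017, 0, 0, 0, 0, 255, 0.0025, 0.0017, 0, 0, 0, 0]'

```text
t: 13.45
ee_pos: [0.4588, -0.4197, 0.1138]
eef_rot: [[0.824, 0.567, -0.0], [0.567, -0.824, -0.0], [-0.0, 0.0, -1.0]]
wrist_force: [-0.6, -1.1, -0.2]
gripper_width: -0.0002
```

Call:
step_arm --increments '[255, -0.01, -0.007, 0, 0, 0, 0, 255, -0.01, -0.007, 0.06, 0, 0, 0, 255, -0.008, 0.0, 0.12, 0, 0, 0.15, 255, -0.004, 0.04, 0.156, 0, 0, 0.3, 150, 0, 0.09, 0.156, 0, 0, 0.46, 0, 0.003, 0.14, 0.156, 0, 0, 0.62, 0, 0.006, 0.18, 0.156, 0, 0, 0.78, 0, 0.008, 0.207, 0.156, 0, 0, 0.93]'

```text
t: 14.45
ee_pos: [0.4664, -0.2116, 0.2701]
eef_rot: [[0.032, 0.999, 0.0], [0.999, -0.032, -0.0], [-0.0, 0.0, -1.0]]
wrist_force: [-0.3, -0.8, -0.0]
gripper_width: 0.0723
```

Call:
step_arm --increments '[0, 0, 0, 0, 0, 0, 0, 0, 0, 0, 0, 0, 0, 0, 0, 0, 0, 0, 0, 0, 0, 0, 0, 0, 0, 0, 0, 0, 0, 0, 0, 0, 0, 0, 0, 0, 0, 0, 0, 0, 0, 0, 0, 0, 0, 0, 0, 0, 0, 0, 0, 0, 0, 0, 0, 0]'

```text
t: 15.45
ee_pos: [0.4668, -0.2127, 0.2698]
eef_rot: [[0.038, 0.999, -0.0], [0.999, -0.038, -0.0], [-0.0, -0.0, -1.0]]
wrist_force: [-0.3, 0.2, 0.1]
gripper_width: 0.0854
```

```bash
python3 - <<'E'
from h import *
s=snap('wrist','w5'); t=snap('top','t5'); o=monitor.get_obs();print(o['ee_pos'],o['joints'])
a=s['img'][:,:,::-1]; b=t['img'][215:290,330:430,::-1]
c=np.zeros((420,800,3),np.uint8);c[:,:560]=a;c[:180,560:]=cv2.resize(b,(240,180),interpolation=cv2.INTER_CUBIC)
b=t['img'][195:285,190:310,::-1];c[200:380,560:]=cv2.resize(b,(240,180),interpolation=cv2.INTER_CUBIC)
cv2.imwrite('pics/w5b.png',c)
E
```

```text
[ 0.46674987 -0.21274205  0.26981553] [ 26.152031    32.56505087  -9.24198775  94.12810811   6.15592555
  53.80461578 102.53122949]
```

View pics/w5b.png

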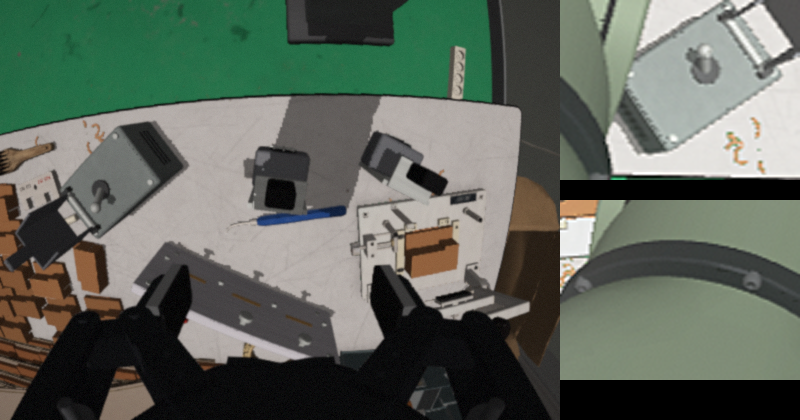

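```bash
python3 - <<'E'
from h import *
s=load('w5')
a=s['img'][135:215,245:335,::-1]; b=s['img'][120:210,355:455,::-1]
cv2.imwrite('pics/w5c.png',np.hstack([cv2.resize(x,(390,360),interpolation=cv2.INTER_CUBIC) for x in (a,b)]))
E
```

```text
(no output)
```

View pics/w5c.png

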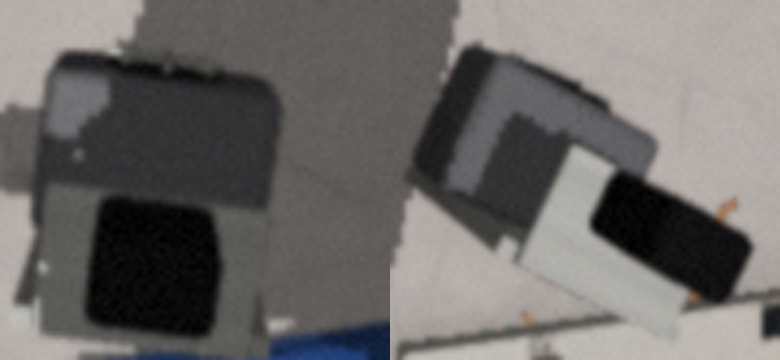

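```bash
python3 - <<'E'
from h import *
s=load('w5')
f=lambda x,y:((x+.5)/(390/90)-.5+245,(y+.5)/4.5-.5+135)
p=lambda x,y,z:onz(s,*f(x,y),z,True)
q=np.array([p(*c,.15) for c in [(87,325),(213,335),(221,262),(93,252)]]);print(q.round(4),q.mean(0),np.linalg.norm(q[0]-q[1]),np.linalg.norm(q[1]-q[2]))
an=lambda a,b:np.degrees(np.arctan2(*(b-a)[[1,0]]))
print(an(q[0],q[1]),an(q[3],q[2]))
w=[p(47,180,.109),p(268,208,.109)];print(w,an(*w),np.linalg.norm(w[0]-w[1]),'foot front',an(p(55,55,.042),p(275,80,.042)),p(55,55,.042),p(275,80,.042))
E
```

```text
[[ 0.4703 -0.227   0.15  ]
 [ 0.4732 -0.2025  0.15  ]
 [ 0.4591 -0.2006  0.15  ]
 [ 0.4562 -0.2251  0.15  ]] [ 0.46472397 -0.21380741  0.15      ] 0.024667961695208736 0.014279598640187898
83.25120254121049 83.38640397705294
[array([ 0.45070222, -0.23676133,  0.109     ]), array([ 0.45861712, -0.18837006,  0.109     ])] 80.71092708008486 0.04903427818774129 foot front 81.54845897493705 [ 0.43206998 -0.23872182  0.042     ] [ 0.44065251 -0.18096061  0.042     ]
```

Head B: post centre (0.464,-0.2135), yaw about -7.5°. Descend and grasp.

Call:
step_arm --increments '[0, -0.001, 0, -0.04, 0, 0, -0.05, 0, -0.0028, -0.001, -0.08, 0, 0, -0.093, 0, -0.0028, -0.001, -0.12, 0, 0, -0.093, 0, -0.0028, -0.001, -0.145, 0, 0, -0.093, 0, -0.0028, -0.001, -0.155, 0, 0, -0.093, 0, -0.0028, -0.001, -0.155, 0, 0, -0.093, 255, -0.0028, -0.001, -0.155, 0, 0, -0.093, 255, -0.0028, -0.001, -0.155, 0, 0, -0.093]' --grip_force 80

```text
t: 16.55
ee_pos: [0.4643, -0.2139, 0.1156]
eef_rot: [[0.131, 0.991, 0.001], [0.991, -0.131, -0.001], [-0.0, 0.001, -1.0]]
wrist_force: [-0.5, -0.5, 0.4]
gripper_width: 0.0517
```

Call:
step_arm --increments '[255, 0, 0, 0, 0, 0, 0, 255, 0, 0, 0, 0, 0, 0, 255, 0, 0, 0, 0, 0, 0, 255, 0, 0, 0, 0, 0, 0, 255, 0, 0, 0, 0, 0, 0, 255, 0, 0, 0.02, 0, 0, 0, 255, 0, 0, 0.04, 0, 0, 0, 255, 0, 0, 0.055, 0, 0, 0]'

```text
t: 17.55
ee_pos: [0.4639, -0.2138, 0.1706]
eef_rot: [[0.13, 0.991, 0.0], [0.991, -0.13, -0.0], [-0.0, 0.0, -1.0]]
wrist_force: [0.5, -0.3, -3.9]
gripper_width: 0.0253
```

```bash
python3 - <<'E'
from h import *
s=load('w5')
cv2.imwrite('pics/w5d.png',cv2.resize(s['img'][235:365,130:345,::-1],None,fx=3.5,fy=3.5,interpolation=cv2.INTER_CUBIC))
E
```

```text
(no output)
```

View pics/w5d.png

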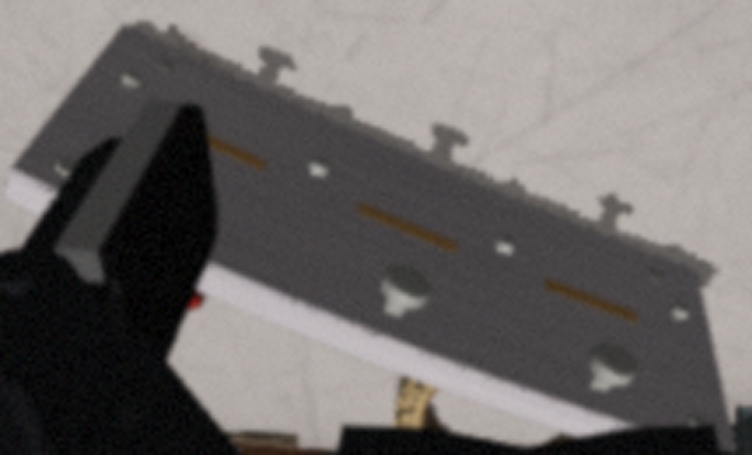

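```bash
python3 - <<'E'
from h import *
from scipy.optimize import least_squares
s=load('w5');T=load('top0')
f=lambda x,y:((x+.5)/3.5-.5+130,(y+.5)/3.5-.5+235)
ft=lambda x,y:((x+.5)/3.3-.5+195,(y+.5)/3.3-.5+115)
W=[((407,280),-14,0,105),((614,362),-14,78,105)]+[(c,-4,y,46) for c,y in [((130,80),-117),((318,169),-39),((505,247),39),((681,313),117)]]
U=[((217,44),0,135,121),((593,252),0,-135,121),((289,103),-9,78,111),((395,162),-9,0,111),((508,223),-9,-78,111)]
def model(p,o):
    c,sn=np.cos(p[2]),np.sin(p[2]); return np.array([p[0]+c*o[0]-sn*o[1],p[1]+sn*o[0]+c*o[1]])
for name,sets in [('w',[(s,W,f,True)]),('t',[(T,U,ft,False)]),('both',[(s,W,f,True),(T,U,ft,False)])]:
    D=[(onz(S,*g(*c),z/1e3,k)[:2],(x/1e3,y/1e3)) for S,L,g,k in sets for c,x,y,z in L]
    F=lambda p:np.concatenate([model(p,o)-m for m,o in D])
    R=least_squares(F,[.63,-.26,-.5]);p=R.x;print(name,p,np.degrees(p[2]));print((R.fun.reshape(-1,2)*1e3).round(1).tolist())
    for i,y in enumerate([.078,0,-.078]): print(' stud',i+1,model(p,(-.004,y)).round(4),'entry post',model(p,(-.0285,y)).round(4))
E
```

```text
w [ 0.62705928 -0.26543169 -0.4976983 ] -28.516012329188552
[[0.6, 0.4], [-0.8, 0.6], [0.4, -0.0], [-0.5, 0.0], [-0.1, -0.2], [0.4, -0.8]]
 stud 1 [ 0.6608 -0.195 ] entry post [ 0.6393 -0.1833]
 stud 2 [ 0.6235 -0.2635] entry post [ 0.602  -0.2518]
 stud 3 [ 0.5863 -0.3321] entry post [ 0.5648 -0.3204]
t [ 0.62859462 -0.26503821 -0.50526109] -28.949328248565777
[[1.4, 1.0], [-0.5, -3.4], [0.1, 1.3], [-0.5, -0.2], [-0.6, 1.3]]
 stud 1 [ 0.6628 -0.1948] entry post [ 0.6414 -0.183 ]
 stud 2 [ 0.6251 -0.2631] entry post [ 0.6037 -0.2512]
 stud 3 [ 0.5873 -0.3314] entry post [ 0.5659 -0.3195]
both [ 0.62773108 -0.26524508 -0.50145522] -28.73126782232346
[[1.3, 0.6], [0.2, 0.6], [0.7, 0.4], [0.1, 0.3], [0.7, -0.0], [1.5, -0.8], [0.1, 1.1], [-0.9, -3.8], [-1.0, 1.2], [-1.3, -0.5], [-1.2, 0.9]]
 stud 1 [ 0.6617 -0.1949] entry post [ 0.6402 -0.1831]
 stud 2 [ 0.6242 -0.2633] entry post [ 0.6027 -0.2515]
 stud 3 [ 0.5867 -0.3317] entry post [ 0.5652 -0.3199]
```

Rail fit is consistent to about 1 mm: yaw -28.7°, stud 2 at (0.624,-0.263). Carry head B to 60 mm in front of stud 2.

Call:
step_arm --increments '[255, 0.018, -0.004, 0, 0, 0, -0.06, 255, 0.037, -0.008, 0, 0, 0, -0.12, 255, 0.055, -0.011, -0.004, 0, 0, -0.18, 255, 0.074, -0.015, -0.008, 0, 0, -0.25, 255, 0.092, -0.019, -0.012, 0, 0, -0.31, 255, 0.111, -0.0226, -0.012, 0, 0, -0.371, 255, 0.111, -0.0226, -0.012, 0, 0, -0.371, 255, 0.111, -0.0226, -0.012, 0, 0, -0.371]'

```text
t: 18.55
ee_pos: [0.5744, -0.2363, 0.1576]
eef_rot: [[0.481, 0.877, -0.001], [0.877, -0.481, 0.0], [-0.0, -0.001, -1.0]]
wrist_force: [-0.4, -0.4, -5.1]
gripper_width: 0.0253
```

```bash
python3 - <<'E'
from h import *
s=snap('wrist','w6');t=snap('scene','s6'); o=monitor.get_obs();print(o['ee_pos'],o['gripper_width'],o['wrist_force'],o['joints'])
a=s['img'][120:400,100:460,::-1]; b=t['img'][150:330,240:380,::-1]
cv2.imwrite('pics/w6b.png',np.hstack([cv2.resize(a,(463,360),interpolation=cv2.INTER_CUBIC),cv2.resize(b,(280,360),interpolation=cv2.INTER_CUBIC)]))
E
```

```text
[ 0.57446319 -0.23639311  0.15789024] 0.024753869515798808 [-0.16057697  0.34409543 -4.23168709] [ 1.94208440e+01  4.95469397e+01 -1.39869715e-02  7.98388377e+01
  2.59600883e-02  5.06392075e+01  8.06570688e+01]
```

View pics/w6b.png

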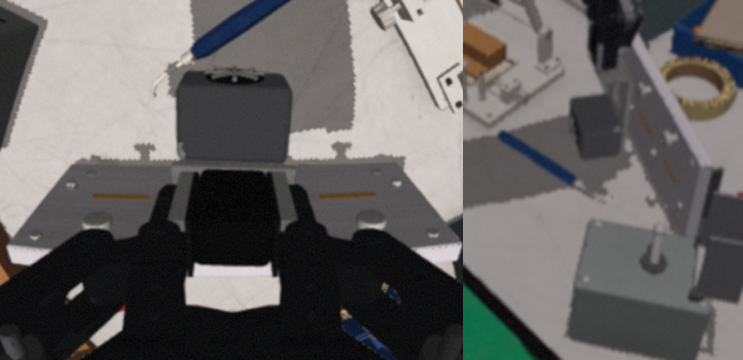

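The view is symmetric: the post at x=234 in the crop sits midway between studs 1 and 3 (97 and 372). Slide towards the board.

Call:
step_arm --increments '[255, 0.004, -0.0022, 0.0005, 0, 0, 0, 255, 0.008, -0.0044, 0.0005, 0, 0, 0, 255, 0.012, -0.0066, 0.0005, 0, 0, 0, 255, 0.015, -0.0082, 0.0005, 0, 0, 0, 255, 0.018, -0.0099, 0.0005, 0, 0, 0, 255, 0.021, -0.0115, 0.0005, 0, 0, 0, 255, 0.0228, -0.0125, 0.0005, 0, 0, 0, 255, 0.0228, -0.0125, 0.0005, 0, 0, 0]'

```text
t: 19.65
ee_pos: [0.5978, -0.2489, 0.1583]
eef_rot: [[0.481, 0.877, -0.0], [0.877, -0.481, -0.0], [-0.0, -0.0, -1.0]]
wrist_force: [0.1, 0.3, -3.9]
gripper_width: 0.0252
```

Call:
step_arm --increments '[255, 0.0018, -0.001, 0, 0, 0, 0, 255, 0.0035, -0.0019, 0, 0, 0, 0, 255, 0.0053, -0.0029, 0, 0, 0, 0, 255, 0.007, -0.0038, 0, 0, 0, 0, 255, 0.007, -0.0038, 0, 0, 0, 0, 255, 0.007, -0.0038, 0, 0, 0, 0, 255, 0.007, -0.0038, 0, 0, 0, 0, 255, 0.007, -0.0038, 0, 0, 0, 0]'

```text
t: 20.65
ee_pos: [0.6039, -0.2522, 0.1582]
eef_rot: [[0.481, 0.877, -0.002], [0.877, -0.481, 0.001], [-0.0, -0.003, -1.0]]
wrist_force: [-7.6, 3.3, -1.3]
gripper_width: 0.0249
```

Call:
step_arm --increments '[255, -0.0009, 0.0005, 0, 0, 0, 0, 255, -0.0009, 0.0005, -0.004, 0, 0, 0, 255, -0.0009, 0.0005, -0.008, 0, 0, 0, 255, -0.0009, 0.0005, -0.012, 0, 0, 0, 255, -0.0009, 0.0005, -0.016, 0, 0, 0, 255, -0.0009, 0.0005, -0.019, 0, 0, 0, 255, -0.0009, 0.0005, -0.021, 0, 0, 0, 255, -0.0009, 0.0005, -0.021, 0, 0, 0]'

```text
t: 21.65
ee_pos: [0.6036, -0.2519, 0.1369]
eef_rot: [[0.481, 0.877, -0.001], [0.877, -0.481, 0.0], [-0.0, -0.001, -1.0]]
wrist_force: [-3.1, 3.1, -5.8]
gripper_width: 0.025
```

Call:
step_arm --increments '[255, 0, 0, -0.0005, 0, 0, 0, 255, 0, 0, -0.001, 0, 0, 0, 255, 0, 0, -0.0015, 0, 0, 0, 255, 0, 0, -0.002, 0, 0, 0, 255, 0, 0, -0.002, 0, 0, 0, 255, 0, 0, -0.002, 0, 0, 0, 255, 0, 0, -0.002, 0, 0, 0, 255, 0, 0, -0.002, 0, 0, 0]'

```text
t: 22.65
ee_pos: [0.6036, -0.2519, 0.1359]
eef_rot: [[0.481, 0.877, -0.0], [0.877, -0.481, 0.0], [0.0, -0.0, -1.0]]
wrist_force: [-9.4, 4.2, 9.7]
gripper_width: 0.0251
```

Seated (force up). Release, rise and go over head A.

Call:
step_arm --increments '[255, 0, 0, 0.001, 0, 0, 0, 0, 0, 0, 0.001, 0, 0, 0, 0, 0, 0, 0.001, 0, 0, 0, 0, 0, 0, 0.001, 0, 0, 0, 0, 0, 0, 0.001, 0, 0, 0, 0, 0, 0, 0.04, 0, 0, 0, 0, 0, 0, 0.09, 0, 0, 0, 0, -0.01, 0.012, 0.135, 0, 0, 0]'

```text
t: 23.65
ee_pos: [0.5938, -0.2406, 0.2718]
eef_rot: [[0.482, 0.876, 0.0], [0.876, -0.482, -0.001], [-0.0, 0.001, -1.0]]
wrist_force: [0.3, 0.5, 0.3]
gripper_width: 0.0851
```

Call:
step_arm --increments '[0, -0.03, 0.035, 0, 0, 0, 0, 0, -0.06, 0.075, 0, 0, 0, 0, 0, -0.09, 0.115, 0, 0, 0, 0, 0, -0.12, 0.15, 0, 0, 0, 0, 0, -0.137, 0.165, 0, 0, 0, 0, 0, -0.137, 0.165, 0, 0, 0, 0, 0, -0.137, 0.165, 0, 0, 0, 0, 0, -0.137, 0.165, 0, 0, 0, 0]'

```text
t: 24.65
ee_pos: [0.4572, -0.0757, 0.2702]
eef_rot: [[0.482, 0.876, -0.0], [0.876, -0.482, -0.0], [-0.0, 0.0, -1.0]]
wrist_force: [-0.7, -0.4, 0.2]
gripper_width: 0.0853
```

```bash
python3 - <<'E'
from h import *
s=snap('wrist','w7');t=snap('scene','s7'); o=monitor.get_obs();print(o['ee_pos'],o['gripper_width'],o['wrist_force'],o['eef_rot'][:,0])
print(proj(s,(.457,-.0745,.15),True))
u,v=map(int,proj(s,(.457,-.0745,.15),True))
a=s['img'][v-55:v+55,u-55:u+55,::-1]; b=t['img'][150:330,200:380,::-1]
print(u,v)
cv2.imwrite('pics/w7b.png',np.hstack([cv2.resize(a,(396,396),interpolation=cv2.INTER_CUBIC),cv2.resize(b,(396,396),interpolation=cv2.INTER_CUBIC)]))
E
```

```text
[ 0.45707951 -0.07555815  0.27015016] 0.08557585674953924 [ 0.47292469 -0.71986934  0.83547538] [ 4.81586259e-01  8.76398659e-01 -2.54283270e-04]
(np.float64(282.8729173805587), np.float64(200.65278806711768))
282 200
```

View pics/w7b.png

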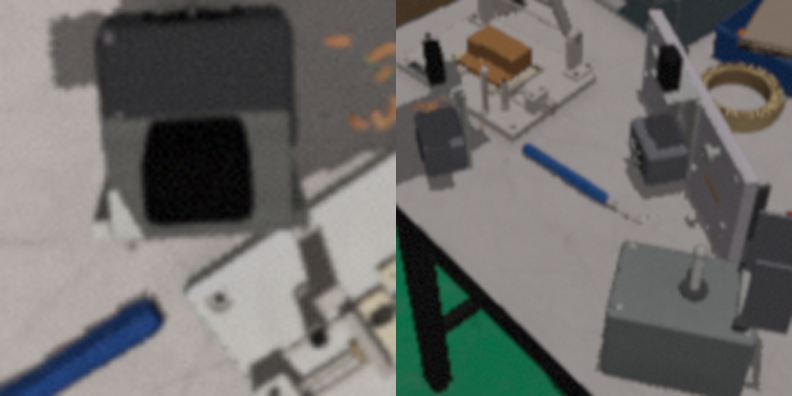

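```bash
python3 - <<'E'
from h import *
s=load('w7')
f=lambda x,y:((x+.5)/3.6-.5+227,(y+.5)/3.6-.5+145)
p=lambda x,y,z:onz(s,*f(x,y),z,True)
a,b=p(146,222,.15),p(251,222,.15);an=lambda a,b:np.degrees(np.arctan2(*(b-a)[[1,0]]))
d=(b-a)/np.linalg.norm(b-a);m=(a+b)/2-np.array([d[1],-d[0],0])*.009
print(a,b,np.linalg.norm(b-a),an(a,b),'centre',m)
c,e=p(100,22,.042),p(290,14,.042);m2=(c+e)/2+np.array([d[1],-d[0],0])*.025;print('foot',an(c,e),np.linalg.norm(c-e),m2)
E
```

```text
[ 0.45498327 -0.08850414  0.15      ] [ 0.46686109 -0.06689209  0.15      ] 0.024660974142928647 61.20715145683562 centre [ 0.45303488 -0.07336332  0.15      ]
foot 63.65129747491106 0.060450645019715026 [ 0.45251808 -0.07399165  0.042     ]
```

Call:
step_arm --increments '[100, -0.004, 0.0018, -0.03, 0, 0, 0, 100, -0.004, 0.0018, -0.06, 0, 0, 0, 100, -0.004, 0.0018, -0.1, 0, 0, 0, 100, -0.004, 0.0018, -0.13, 0, 0, 0, 100, -0.004, 0.0018, -0.1545, 0, 0, 0, 100, -0.004, 0.0018, -0.1545, 0, 0, 0, 255, -0.004, 0.0018, -0.1545, 0, 0, 0, 255, -0.004, 0.0018, -0.1545, 0, 0, 0]'

```text
t: 25.75
ee_pos: [0.4536, -0.0733, 0.117]
eef_rot: [[0.481, 0.877, 0.002], [0.877, -0.481, -0.0], [0.001, 0.002, -1.0]]
wrist_force: [0.8, 0.7, 4.0]
gripper_width: 0.025
```

Call:
step_arm --increments '[255, 0, 0, 0, 0, 0, 0, 255, 0, 0, 0, 0, 0, 0, 255, 0, 0, 0, 0, 0, 0, 255, 0, 0, 0, 0, 0, 0, 255, 0, 0, 0.02, 0, 0, 0, 255, 0, 0, 0.04, 0, 0, 0, 255, 0, 0, 0.07, 0, 0, 0, 255, 0, 0, 0.1, 0, 0, 0]'

```text
t: 26.75
ee_pos: [0.4527, -0.0734, 0.2175]
eef_rot: [[0.481, 0.877, 0.001], [0.877, -0.481, -0.0], [0.0, 0.001, -1.0]]
wrist_force: [-0.3, 0.0, -3.8]
gripper_width: 0.025
```

Call:
step_arm --increments '[255, 0.02, -0.05, 0, 0, 0, 0, 255, 0.047, -0.097, 0, 0, 0, 0, 255, 0.085, -0.097, 0, 0, 0, 0, 255, 0.12, -0.096, -0.015, 0, 0, 0, 255, 0.15, -0.095, -0.035, 0, 0, 0, 255, 0.1597, -0.0946, -0.057, 0, 0, 0, 255, 0.1597, -0.0946, -0.057, 0, 0, 0, 255, 0.1597, -0.0946, -0.057, 0, 0, 0]'

```text
t: 27.75
ee_pos: [0.6124, -0.1683, 0.1602]
eef_rot: [[0.481, 0.877, 0.001], [0.877, -0.481, -0.001], [-0.0, 0.001, -1.0]]
wrist_force: [-1.1, -0.6, -3.6]
gripper_width: 0.0247
```

```bash
python3 - <<'E'
from h import *
s=snap('wrist','w8');t=snap('scene','s8'); o=monitor.get_obs();print(o['ee_pos'],o['gripper_width'],o['wrist_force'],o['joints'])
a=s['img'][120:400,100:460,::-1]; b=t['img'][150:330,240:380,::-1]
cv2.imwrite('pics/w8b.png',np.hstack([cv2.resize(a,(463,360),interpolation=cv2.INTER_CUBIC),cv2.resize(b,(280,360),interpolation=cv2.INTER_CUBIC)]))
E
```

```text
[ 0.61253899 -0.16824417  0.16027223] 0.02479608937721625 [ 1.24444929 -0.74835477 -2.84761877] [ 1.24899624e+01  5.05692345e+01 -4.59759657e-02  7.64238897e+01
  5.98160282e-02  5.29228064e+01  7.36547559e+01]
```

View pics/w8b.png

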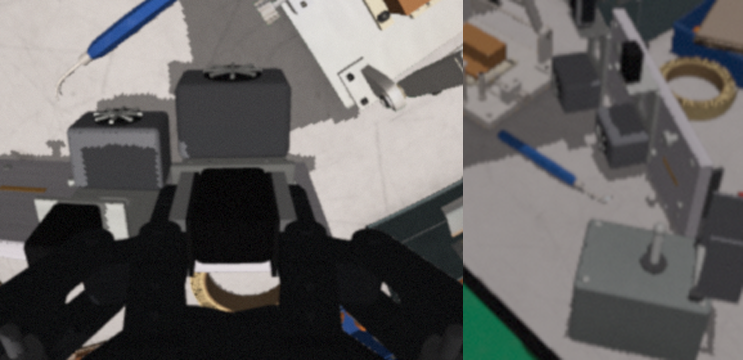

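Call:
step_arm --increments '[255, 0.004, -0.0022, -0.0005, 0, 0, 0, 255, 0.008, -0.0044, -0.0005, 0, 0, 0, 255, 0.012, -0.0066, -0.0005, 0, 0, 0, 255, 0.015, -0.0082, -0.0005, 0, 0, 0, 255, 0.018, -0.0099, -0.0005, 0, 0, 0, 255, 0.021, -0.0115, -0.0005, 0, 0, 0, 255, 0.0228, -0.0125, -0.0005, 0, 0, 0, 255, 0.0228, -0.0125, -0.0005, 0, 0, 0]'

```text
t: 28.85
ee_pos: [0.6354, -0.1805, 0.1583]
eef_rot: [[0.481, 0.877, -0.0], [0.877, -0.481, -0.0], [-0.0, -0.0, -1.0]]
wrist_force: [-0.9, 0.6, -3.1]
gripper_width: 0.0252
```

Call:
step_arm --increments '[255, 0.0018, -0.001, 0, 0, 0, 0, 255, 0.0035, -0.0019, 0, 0, 0, 0, 255, 0.0053, -0.0029, 0, 0, 0, 0, 255, 0.0062, -0.0034, 0, 0, 0, 0, 255, 0.0062, -0.0034, 0, 0, 0, 0, 255, 0.0062, -0.0034, 0, 0, 0, 0, 255, 0.0062, -0.0034, 0, 0, 0, 0, 255, 0.0062, -0.0034, 0, 0, 0, 0]'

```text
t: 29.85
ee_pos: [0.6416, -0.1838, 0.1584]
eef_rot: [[0.481, 0.877, -0.0], [0.877, -0.481, -0.0], [-0.0, 0.0, -1.0]]
wrist_force: [0.1, 0.4, -4.1]
gripper_width: 0.0248
```

Call:
step_arm --increments '[255, 0.0011, -0.0006, 0, 0, 0, 0, 255, 0.0011, -0.0006, -0.004, 0, 0, 0, 255, 0.0011, -0.0006, -0.008, 0, 0, 0, 255, 0.0011, -0.0006, -0.012, 0, 0, 0, 255, 0.0011, -0.0006, -0.016, 0, 0, 0, 255, 0.0011, -0.0006, -0.019, 0, 0, 0, 255, 0.0011, -0.0006, -0.0215, 0, 0, 0, 255, 0.0011, -0.0006, -0.0215, 0, 0, 0]'

```text
t: 30.85
ee_pos: [0.6417, -0.1839, 0.1377]
eef_rot: [[0.481, 0.877, -0.002], [0.877, -0.481, 0.001], [-0.0, -0.002, -1.0]]
wrist_force: [-14.7, 6.5, 15.0]
gripper_width: 0.0249
```

Call:
step_arm --increments '[255, 0, 0, -0.0005, 0, 0, 0, 255, 0, 0, -0.001, 0, 0, 0, 255, 0, 0, -0.0015, 0, 0, 0, 255, 0, 0, -0.0015, 0, 0, 0, 255, 0, 0, -0.0015, 0, 0, 0, 255, 0, 0, -0.0015, 0, 0, 0, 255, 0, 0, -0.0015, 0, 0, 0, 255, 0, 0, -0.0015, 0, 0, 0]'

```text
t: 31.85
ee_pos: [0.6417, -0.1839, 0.1374]
eef_rot: [[0.481, 0.877, -0.002], [0.877, -0.481, 0.001], [-0.0, -0.002, -1.0]]
wrist_force: [-22.7, 9.3, 32.1]
gripper_width: 0.0244
```

Seated (stopped by the slot end). Back off the load, open partly, rise, and check.

Call:
step_arm --increments '[255, -0.0005, 0.0003, 0.0015, 0, 0, 0, 100, -0.0005, 0.0003, 0.0015, 0, 0, 0, 100, -0.0005, 0.0003, 0.0015, 0, 0, 0, 100, -0.0005, 0.0003, 0.0015, 0, 0, 0, 100, -0.0005, 0.0003, 0.0015, 0, 0, 0, 100, -0.0005, 0.0003, 0.0015, 0, 0, 0, 100, -0.0005, 0.0003, 0.03, 0, 0, 0, 100, -0.0005, 0.0003, 0.08, 0, 0, 0]'

```text
t: 32.85
ee_pos: [0.6415, -0.184, 0.2151]
eef_rot: [[0.481, 0.877, -0.003], [0.877, -0.481, 0.001], [-0.001, -0.003, -1.0]]
wrist_force: [0.3, -1.0, 1.5]
gripper_width: 0.052
```

Call:
step_arm --increments '[100, 0, 0, 0.05, 0, 0, 0, 100, -0.03, 0, 0.06, 0, 0, 0, 100, -0.08, -0.02, 0.06, 0, 0, 0, 150, -0.13, -0.05, 0.06, 0, 0, 0, 255, -0.16, -0.08, 0.06, 0, 0, 0, 255, -0.16, -0.08, 0.06, 0, 0, 0, 255, -0.16, -0.08, 0.06, 0, 0, 0, 255, -0.16, -0.08, 0.06, 0, 0, 0]'

```text
t: 33.85
ee_pos: [0.4829, -0.2633, 0.2752]
eef_rot: [[0.48, 0.877, -0.0], [0.877, -0.48, 0.0], [0.0, -0.0, -1.0]]
wrist_force: [0.4, 0.4, -0.3]
gripper_width: -0.0001
```

```bash
python3 - <<'E'
from h import *
s=snap('wrist','w9');t=snap('scene','s9'); o=monitor.get_obs();print(o['ee_pos'],o['gripper_width'],o['wrist_force'],o['joints'])
a=s['img'][:,:,::-1]; b=t['img'][150:340,255:365,::-1]
cv2.imwrite('pics/w9b.png',np.hstack([cv2.resize(a,(560,420)),cv2.resize(b,(240,420),interpolation=cv2.INTER_CUBIC)]))
E
```

```text
[ 0.48266333 -0.26352553  0.27514341] 7.306925191622265e-05 [-0.32624354 -0.58774253 -0.27749628] [25.74314987 35.50258235 -0.8305925  86.2679001   0.56244517 58.24588019
 86.08465164]
```

View pics/w9b.png

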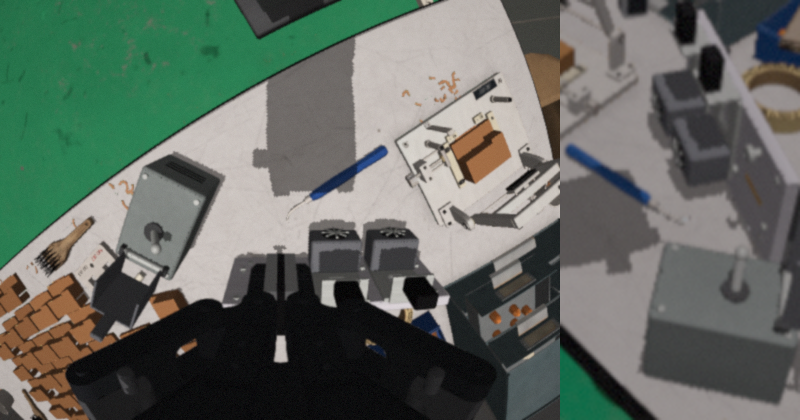

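Both heads hang side by side, with posts near (350,293) and (420,292). Now a numeric check of the toggle and the hung heights.

```bash
python3 - <<'E'
from h import *
s=load('w9');t=load('s9')
P=np.array([.4616,-.4178]);Y=np.array([.824,.566])
for n,k in [('off',.0148),('on',-.0148)]:
    X=np.r_[P+Y*k,.1226]; print(n,proj(s,X,True),proj(t,X))
print('piv',proj(s,(*P,.092),True),proj(t,(*P,.092)))
g=cv2.cvtColor(s['img'],cv2.COLOR_RGB2GRAY);print(g[222:246:2,140:172:2])
m=(t['img'].max(2)<28).astype(np.uint8)
n,l,st,c=cv2.connectedComponentsWithStats(m)
for i in range(1,n):
    if st[i,4]>30 and 250<c[i,0]<370 and 140<c[i,1]<260: print(st[i],c[i])
M=np.array([.6275,-.2653]);x=np.array([.877,-.481]);y=np.array([.481,.877])
for nm,yy in [('A',.078),('B',0)]:
    for z in (.171,.149,.130): print(nm,z,[np.round(proj(t,(*(M+x*(-.025+dx)+y*(yy+dy)),z)),1).tolist() for dx,dy in [(-.009,-.013),(-.009,.013),(.009,.013),(.009,-.013)]])
E
```

```text
off (np.float64(155.47747663946865), np.float64(249.7881802121727)) (np.float64(338.0694944982682), np.float64(265.6461183537726))
on (np.float64(131.45018773824268), np.float64(237.47472160895288)) (np.float64(336.22644736873036), np.float64(278.93674276527577))
piv (np.float64(153.33130450808568), np.float64(232.87460980956132)) (np.float64(335.11191806567206), np.float64(282.80223240925807))
[[131 132 132 131 123 100  79  87 102 120 128 132 131 130 133 134]
 [133 131 132 108  70  67  61  59  49  65 117 131 131 131 133 130]
 [135 133 111  69  66  70  65  70  67  54  69 109 132 130 129 131]
 [138 131  92  67  67  68  66  67  70  66  54  91 130 129 132 131]
 [135 132  85  65  69  70  93  78  64  62  61  62 123 124 129 130]
 [135 133  80  63  69  90 111  86  62  53  55  38  75  76  90 121]
 [134 131  95  67  67  92 113  88  65  42  35  40  63  66  64  81]
 [133 132 121  74  65  91 115  92  65  46  39  39  67  67  68  72]
 [132 131 127  99  70  85 114  91  70  55  49  95  76  69  71  77]
 [131 133 132 130 101  84 117  98  70  62  99 131 106  87  93  95]
 [133 134 134 137 133 124 120  97  64  70 126 133 128 125 129 127]
 [134 134 134 133 134 131 115 106  92  74 115 131 129 133 130 136]]
[308 151   9  18 134] [311.91044776 159.64179104]
[319 172  10  19 151] [323.63576159 180.78807947]
A 0.171 [[311.4, 156.2], [307.8, 149.7], [315.5, 148.7], [319.2, 155.2]]
A 0.149 [[310.6, 164.3], [307.2, 157.8], [314.7, 156.8], [318.3, 163.3]]
A 0.13 [[310.0, 171.2], [306.6, 164.5], [314.0, 163.5], [317.6, 170.1]]
B 0.171 [[323.0, 177.6], [318.9, 170.2], [327.0, 169.0], [331.2, 176.4]]
B 0.149 [[322.0, 186.0], [318.0, 178.4], [326.0, 177.3], [330.1, 184.7]]
B 0.13 [[321.1, 192.9], [317.3, 185.3], [325.1, 184.2], [329.1, 191.7]]
```

The toggle ball sits at the predicted off position and both posts match the locked height to about 2 px. Now flip the toggle back on from the +y side.

Call:
step_arm --increments '[255, 0.006, -0.045, 0, 0, 0, -0.12, 255, 0.012, -0.09, 0, 0, 0, -0.24, 255, 0.0185, -0.127, -0.01, 0, 0, -0.36, 255, 0.0185, -0.127, -0.04, 0, 0, -0.466, 255, 0.0185, -0.127, -0.08, 0, 0, -0.466, 255, 0.0185, -0.127, -0.12, 0, 0, -0.466, 255, 0.0185, -0.127, -0.15, 0, 0, -0.466, 255, 0.0185, -0.127, -0.161, 0, 0, -0.466]'

```text
t: 34.95
ee_pos: [0.5005, -0.3904, 0.1128]
eef_rot: [[0.823, 0.568, -0.002], [0.568, -0.823, 0.001], [-0.001, -0.002, -1.0]]
wrist_force: [-0.3, -0.5, 0.5]
gripper_width: 0.0002
```

Call:
step_arm --increments '[255, -0.005, -0.0034, 0, 0, 0, 0, 255, -0.01, -0.0068, 0, 0, 0, 0, 255, -0.015, -0.0103, 0, 0, 0, 0, 255, -0.02, -0.0137, 0, 0, 0, 0, 255, -0.024, -0.0165, 0, 0, 0, 0, 255, -0.028, -0.0192, 0, 0, 0, 0, 255, -0.032, -0.022, 0, 0, 0, 0, 255, -0.032, -0.022, 0, 0, 0, 0]'

```text
t: 35.95
ee_pos: [0.4681, -0.4135, 0.1143]
eef_rot: [[0.824, 0.567, -0.001], [0.567, -0.824, -0.0], [-0.0, -0.0, -1.0]]
wrist_force: [0.7, -1.1, 0.3]
gripper_width: -0.0002
```

Call:
step_arm --increments '[255, -0.001, -0.0007, 0, 0, 0, 0, 255, -0.002, -0.0014, 0, 0, 0, 0, 255, -0.003, -0.002, 0, 0, 0, 0, 255, -0.004, -0.0027, 0, 0, 0, 0, 255, -0.0045, -0.003, 0, 0, 0, 0, 255, -0.0045, -0.003, 0, 0, 0, 0, 255, -0.0045, -0.003, 0, 0, 0, 0, 255, -0.0045, -0.003, 0, 0, 0, 0]'

```text
t: 36.95
ee_pos: [0.465, -0.4155, 0.1143]
eef_rot: [[0.823, 0.568, 0.001], [0.568, -0.823, 0.001], [0.001, 0.0, -1.0]]
wrist_force: [5.5, 3.3, -1.4]
gripper_width: 0.0
```

```bash
python3 - <<'E'
from h import *
s=snap('wrist','w10');o=monitor.get_obs();print(o['ee_pos'],o['wrist_force'])
P=np.array([.4616,-.4178]);Y=np.array([.824,.566])
for k in (-.0148,-.0125,-.010,-.006): print(k,proj(s,np.r_[P+Y*k,.1226],True))
u,v=map(int,proj(s,np.r_[P+Y*-.0148,.1226],True))
g=cv2.cvtColor(s['img'],cv2.COLOR_RGB2GRAY);print(u,v);print(g[v-16:v+18:2,u-24:u+26:2])
E
```

```text
[ 0.46494966 -0.4155114   0.11428464] [ 4.70001965  3.581293   -1.25877416]
-0.0148 (np.float64(242.98354336974424), np.float64(277.83960235093394))
-0.0125 (np.float64(247.8052727205666), np.float64(277.9183283725819))
-0.01 (np.float64(253.0621701106821), np.float64(277.9924558362201))
-0.006 (np.float64(261.50113080683), np.float64(278.08595801077036))
242 277
[[ 79  75  75  74  75  73  73  75  74  76  73  69  72  69  69  75  81  81
   82  84  85  87  86  87  78]
 [ 77  73  75  75  74  73  75  73  75  73  73  78  78  76  70  75  79  83
   80  58  58  55  54  54  65]
 [ 99  75  74  75  74  76  75  75  76  83  90  92  93  90  86  78  76  78
   55  18  18  16  15  20  59]
 [ 91  76  77  74  72  72  77  76  87  92  97 102  99  98  94  89  78  47
   18  15  13  17  16  19  62]
 [131  85  75  75  73  78  79  82  93  98 102 104 103  99 101  92  66  24
   13  11  14  14  10  22  65]
 [127  79  74  71  77  76  80  90  98 105 105 107 106 104 100  96  63  16
   15  13  16  12  18  29  67]
 [141  97  76  75  76  79  82  97 102 108 109 111 114 106 105  98  56  18
   17  16  14  17  13  31  69]
[... 351 characters left out ...]
99 106 105 105 103 104 102  77  17  19
   12  17  16  16  13  48  71]
 [145 147 146 136  83  77  75  74  81  97 101 102 101 101  96  64  16  15
   13  17  12  13  11  55  70]
 [147 147 145 131  85  78  74  76  75  80  89  94  89  88  82  47  14  13
   10  11  12  17  15  59  70]
 [146 149 145 144 123  82  74  75  76  73  74  73  78  75  74  29  13  17
   14  19  15  21  19  60  72]
 [147 145 148 145 112  82  77  75  72  76  74  73  74  74  67  28  12  13
   13  16  15  12  21  62  73]
 [148 146 146 143 137 100  75  75  76  74  75  76  75  75  66  14  14  14
   18  14  11  17  21  45  65]
 [144 146 144 145 138  97  78  78  76  77  74  78  73  76  59  13  12  17
   16  14  18  16  17  12  22]]
```

The toggle is at its on stop (ball about 3 px past the predicted full-on point, push force about 6 N). Retract, re-grasp the tab from above and bring the guard down.

Call:
step_arm --increments '[255, 0.008, 0.0057, 0, 0, 0, 0, 255, 0.008, 0.0057, 0.05, 0, 0, 0, 255, 0.008, 0.0057, 0.11, 0, 0, 0, 0, 0.008, 0.0057, 0.152, 0, 0, 0, 0, 0.025, -0.03, 0.152, 0, 0, 0, 0, 0.0381, -0.0626, 0.152, 0, 0, 0, 0, 0.0381, -0.0626, 0.152, 0, 0, 0, 0, 0.0381, -0.0626, 0.152, 0, 0, 0]' --grip_force 25

```text
t: 38.0
ee_pos: [0.5023, -0.4781, 0.2662]
eef_rot: [[0.823, 0.567, -0.0], [0.567, -0.823, 0.0], [-0.0, -0.001, -1.0]]
wrist_force: [-0.2, -0.2, -0.2]
gripper_width: 0.0853
```

```bash
python3 - <<'E'
from h import *
s=snap('scene','s11');w=snap('wrist','w11');o=monitor.get_obs();print(o['ee_pos'],o['gripper_width'],o['wrist_force'])
print('tab exp',proj(w,(.5031,-.4781,.2096),True))
a=w['img'][150:400,130:430,::-1]; b=s['img'][200:340,270:420,::-1]
cv2.imwrite('pics/w11b.png',np.hstack([cv2.resize(a,(420,350)),cv2.resize(b,(375,350),interpolation=cv2.INTER_CUBIC)]))
E
```

```text
[ 0.50243204 -0.47798458  0.26677   ] 0.08528480324837819 [0.80187997 0.65466312 0.057657  ]
tab exp (np.float64(282.91240391831144), np.float64(229.02018076034193))
```

View pics/w11b.png

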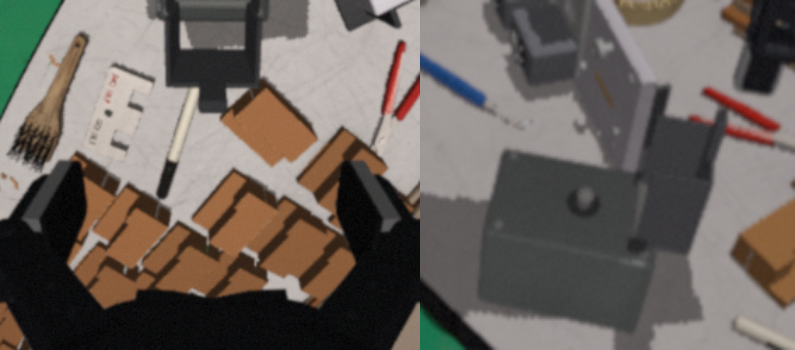

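The tab tip shows at about (212,110) in the crop, within 2 px of where I left it. Descend and grip.

Call:
step_arm --increments '[0, 0.0005, 0, -0.03, 0, 0, 0, 0, 0.0005, 0, -0.06, 0, 0, 0, 0, 0.0005, 0, -0.083, 0, 0, 0, 0, 0.0005, 0, -0.083, 0, 0, 0, 150, 0.0005, 0, -0.083, 0, 0, 0, 255, 0.0005, 0, -0.083, 0, 0, 0, 255, 0.0005, 0, -0.083, 0, 0, 0, 255, 0.0005, 0, -0.083, 0, 0, 0]' --grip_force 25

```text
t: 39.1
ee_pos: [0.5031, -0.4787, 0.1837]
eef_rot: [[0.824, 0.567, 0.001], [0.567, -0.824, -0.0], [0.001, 0.001, -1.0]]
wrist_force: [10.5, 4.1, 7.8]
gripper_width: 0.0129
```

Call:
step_arm --increments '[255, 0, 0, 0, 0, 0, 0, 255, 0, 0, 0, 0, 0, 0, 255, 0, 0, 0, 0, 0, 0, 255, 0, 0, 0, 0, 0, 0, 255, 0, 0, 0, 0, 0, 0, 255, 0, 0, 0, 0, 0, 0, 255, 0, 0, 0, 0, 0, 0, 255, -0.003, 0.0046, 0.001, 0, 0, 0]'

```text
t: 40.1
ee_pos: [0.5007, -0.4747, 0.185]
eef_rot: [[0.824, 0.567, 0.002], [0.567, -0.824, -0.002], [0.001, 0.003, -1.0]]
wrist_force: [7.9, -0.7, 7.7]
gripper_width: 0.013
```

Call:
step_arm --increments '[255, -0.0033, 0.0046, 0.0016, 0, 0, 0, 255, -0.0108, 0.0155, 0.0031, 0, 0, 0, 255, -0.0189, 0.0273, 0.003, 0, 0, 0, 255, -0.0269, 0.039, 0.0009, 0, 0, 0, 255, -0.0347, 0.0503, -0.0029, 0, 0, 0, 255, -0.0422, 0.0612, -0.0085, 0, 0, 0, 255, -0.0491, 0.0713, -0.0158, 0, 0, 0, 255, -0.0555, 0.0806, -0.0247, 0, 0, 0]'

```text
t: 41.1
ee_pos: [0.445, -0.3926, 0.1602]
eef_rot: [[0.823, 0.568, 0.002], [0.568, -0.823, 0.0], [0.002, 0.001, -1.0]]
wrist_force: [6.6, 6.8, 6.5]
gripper_width: 0.0135
```

Call:
step_arm --increments '[255, -0.0029, 0.0042, -0.005, 0, 0, 0, 255, -0.0057, 0.0083, -0.0102, 0, 0, 0, 255, -0.0105, 0.0153, -0.0217, 0, 0, 0, 255, -0.0145, 0.0211, -0.0341, 0, 0, 0, 255, -0.0175, 0.0255, -0.0474, 0, 0, 0, 255, -0.0175, 0.0255, -0.0474, 0, 0, 0, 255, -0.0175, 0.0255, -0.0474, 0, 0, 0, 255, -0.0175, 0.0255, -0.0474, 0, 0, 0]'

```text
t: 42.1
ee_pos: [0.4275, -0.3668, 0.1122]
eef_rot: [[0.823, 0.568, 0.001], [0.568, -0.823, 0.002], [0.001, -0.001, -1.0]]
wrist_force: [6.6, 10.6, 2.9]
gripper_width: 0.0132
```

Call:
step_arm --increments '[0, 0, 0, 0, 0, 0, 0, 0, 0, 0, 0, 0, 0, 0, 0, 0, 0, 0, 0, 0, 0, 0, 0, 0, 0.02, 0, 0, 0, 0, 0, 0, 0.05, 0, 0, 0, 255, 0, 0, 0.05, 0, 0, 0, 255, 0, 0, 0.05, 0, 0, 0, 255, 0, 0, 0.05, 0, 0, 0]'

```text
t: 43.1
ee_pos: [0.4265, -0.3679, 0.1615]
eef_rot: [[0.824, 0.567, -0.001], [0.567, -0.824, 0.001], [-0.0, -0.001, -1.0]]
wrist_force: [-0.1, 0.1, -0.9]
gripper_width: 0.0324
```

Call:
step_arm --increments '[255, 0, 0, 0, 0, 0, 0, 255, 0, 0, 0, 0, 0, 0, 255, 0, 0, 0, 0, 0, 0, 255, 0, 0, -0.01, 0, 0, 0, 255, 0, 0, -0.02, 0, 0, 0, 255, 0, 0, -0.026, 0, 0, 0, 255, 0, 0, -0.03, 0, 0, 0, 255, 0, 0, -0.03, 0, 0, 0]'

```text
t: 44.1
ee_pos: [0.4266, -0.3678, 0.1326]
eef_rot: [[0.824, 0.567, -0.0], [0.567, -0.824, 0.0], [-0.0, -0.0, -1.0]]
wrist_force: [-3.6, 4.5, 12.4]
gripper_width: 0.0001
```

Contact at z=0.1326 with 12 N, so the guard is on its shut stop. Retract clear, then compare with the first picture numerically.

Call:
step_arm --increments '[255, 0, 0, 0.02, 0, 0, 0, 255, 0, 0, 0.07, 0, 0, 0, 255, 0, 0, 0.12, 0, 0, 0, 255, 0, 0.04, 0.15, 0, 0, 0, 255, 0, 0.1, 0.15, 0, 0, 0, 255, 0, 0.16, 0.15, 0, 0, 0, 255, 0, 0.22, 0.15, 0, 0, 0, 255, 0, 0.28, 0.15, 0, 0, 0]'

```text
t: 45.1
ee_pos: [0.4266, -0.0863, 0.2824]
eef_rot: [[0.824, 0.567, 0.001], [0.567, -0.824, -0.0], [0.001, 0.0, -1.0]]
wrist_force: [0.9, -0.3, 0.6]
gripper_width: 0.0001
```

Call:
step_arm --increments '[255, 0, 0.06, 0, 0, 0, 0, 255, 0, 0.12, 0, 0, 0, 0, 255, 0, 0.12, 0, 0, 0, 0, 255, 0, 0.12, 0, 0, 0, 0, 255, 0, 0.12, 0, 0, 0, 0, 255, 0, 0.12, 0, 0, 0, 0, 255, 0, 0.12, 0, 0, 0, 0, 255, 0, 0.12, 0, 0, 0, 0]'

```text
t: 46.1
ee_pos: [0.4268, 0.0317, 0.2822]
eef_rot: [[0.824, 0.567, -0.0], [0.567, -0.824, -0.0], [-0.0, 0.0, -1.0]]
wrist_force: [-0.2, -0.3, 0.1]
gripper_width: -0.0001
```

```bash
python3 - <<'E'
from h import *
t=snap('scene','s12');t0=load('scene0');s9=load('s9');o=monitor.get_obs();print(o['t'],o['ee_pos'],o['wrist_force'])
g=lambda s:cv2.GaussianBlur(cv2.cvtColor(s['img'],cv2.COLOR_RGB2GRAY),(3,3),0).astype(np.float32)
a,b=g(t),g(t0)
box=(slice(250,290),slice(295,370)); print('guard vs start: mean|d|',np.abs(a[box]-b[box]).mean(),'open vs start',np.abs(g(s9)[box]-b[box]).mean())
print('shift',cv2.phaseCorrelate(b[box].copy(),a[box].copy()))
m=(t['img'].max(2)<28).astype(np.uint8)
n,l,st,c=cv2.connectedComponentsWithStats(m)
for i in range(1,n):
    if st[i,4]>30 and 250<c[i,0]<370 and 140<c[i,1]<260: print(st[i],c[i])
E
```

```text
46.15 [0.42676749 0.03181255 0.2822348 ] [ 0.74410605  0.07613195 -0.43389565]
guard vs start: mean|d| 4.4766665 open vs start 26.253334
shift ((0.061085950838887015, 0.2175332596370616), 0.8982059208552042)
[308 151   9  18 133] [311.93984962 159.53383459]
[319 172  10  19 154] [323.57792208 180.87012987]
```

```bash
python3 -c "
from h import *
print(r.job_done())"
```

```text
the job is handed in; nothing more can be done
None
```

The job is handed in, at about 46 s of the 210 s allowed. Only two heads were on the table; the verdict isn't reported.

- **Sequence:** I opened the guard to about 88° and pushed the toggle off. I then hung the two heads on studs 2 and 1, pushed the toggle back on, closed the guard and backed the arm clear.
- **Heads:** both slid down until the slot end stopped them. In the last picture their grip posts are within about 2 px of the locked position and have not moved since release; a head still at entry height would be about 8 px off.
- **Toggle:** the off position was confirmed by picture. Back on, it was at its stop (ball about 3 px past the predicted spot, push force about 6 N). The closed guard hides it, so I could not check it again after that.
- **Guard:** pressing on the tab met a firm stop at z = 0.1326 m, against 0.132 m nominal. The last picture matches the start to within 0.25 px. A small brightness difference remains there, which I put down to changed shadows.
- **Disagreement:** the first estimate of one head's yaw was about 5° out between the top and wrist views; I used the wrist value and the grasp worked. No other check failed, and I saw no knock or grip slackening.

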